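# Hold a slide carrier flush on the tilted viewing stage

## Task

First swing the stage's steel outrigger leg out until it seats at the end of its travel. Then pick up the slide carrier by its orange fin, tilt it to match the sloped black stage face, and press it flush and centred over the bright window with its long side along the window's long side, gently enough that the spring-backed face gives a few millimetres without bottoming out or the stage head's tilt being shifted. Finish while still gripping the carrier and holding it there, with the leg still out and the things standing around left where they are.

Things in the scene. Friction and masses are not known exactly. Their poses are not given: they have to be found in the camera images.
- stage: white base of the viewing stage, fixed to the bench, 170 (x) x 130 (y) x 25 mm high; origin at the centre of its underside; its own -x side is its front, turned roughly to the robot. Two grey cheeks (outside faces 51 mm either side of the middle, up to 91 mm high) carry a tilting head whose stiff hinge runs along the base's y axis through the base's middle 85 mm above the bench. On the -y side an ear carries the outrigger leg
- leg (a joint): angle of the outrigger leg: 0 = folded, the leg pointing along the base's +x; it grows as the leg swings in the horizontal plane towards the base's -y side; 1.57 = fully out, pointing along the base's -y, at its stop. It turns with about half a newton at the post and stays where it is left; between about 1.34 and 1.47 a sprung detent ball resists, about 1.2 N at the post in all, and past about 1.5 the leg snaps to the stop by itself and is held there
- leg_hinge (a point): point on the leg's vertical hinge axis, 65 mm above the bench; in the base's frame it lies at x -60, y -105 mm
- leg_post (a point): upright round green post at the end of the leg, 12 mm across, standing from 36 to 90 mm above the bench (below it the steel leg bar, 14 mm wide, 22 to 36 mm above the bench); the point lies on the post's axis, 65 mm above the bench and 110 mm from the hinge axis
- face_centre (a point): centre of the sloped black stage face (90 mm along its x, 110 mm along its y), on its surface, in the middle of a bright window 34 x 62 mm that lies flush in it. z axis = outward normal, leaning from vertical by 0.2 to 0.6 rad towards the base's front; x points up the slope, y across it, level. The face is plain and has no ledge; the head keeps its tilt by friction
- face (a joint): how far the face is pressed in along its own normal against its spring, m: 0 = at rest, 0.012 = bottomed out; about 1.2 N starts it, then about 0.9 N more for each mm
- carrier: slide carrier, about 70 g: white plate 50 (x) x 80 (y) x 6 mm with glass let into it, and on its middle an orange upright fin 30 mm along x, 14 mm thick along y, reaching to 44 mm above the plate's underside. Origin at the centre of the plate's flat underside, z up out of the fin. It starts lying on the tile; held flush its underside lies on the face with its x along the face's x (either way round)
- tile: fixed blue tile 100 (x) x 130 (y) x 20 mm high on which the carrier lies; origin at the centre of its underside
- head_mark (a point): point on the tilting head 45 mm down the slope from its hinge; it shows whether the head's tilt has been shifted
- stain_bottle: amber bottle, 56 mm across, 120 mm high, loose; origin under its centre
- sample_pot: clear pot with red cap, 48 mm across, 60 mm high, loose; origin under its centre
- clock: black desk clock 35 x 140 x 60 mm high, loose; origin under its centre
- clippers: white hair clippers standing in a round grey charger, 90 mm across, 160 mm high, loose as one piece; origin under its centre
Not all that is in view belongs to the job. Of the things that look like the tile, take the one that is farthest to the robot's left at the start.

How it is judged (in metres and radians):
On the way, in this order (a step that is already met when the one before it is completed fails the run):
1. the outrigger leg is swung out and seated at its stop (value of joint leg above 1.5 rad and height (world z) of carrier below 0.03 m), for 0.2 s.
2. the carrier is picked up off its tile in the fingers (height (world z) of carrier above 0.05 m and contact force between the fingers and carrier above 1 N and contact force between carrier and tile below 0.05 N), for 0.2 s.
At the end, for the whole second after the job is handed in: Leg at its stop (over 1.5 rad); carrier still in the fingers, at rest and flush: underside within 3 mm and 0.05 rad of the face, square within 0.14 rad, centred within 12 mm each way, pushed with over 1.5 N so that the face is pressed in by 1.5 to 10.5 mm (value of joint leg above 1.5 rad and angle between the z axis of carrier and the z axis of face_centre, either way round below 0.05 rad and angle between the x axis of carrier and the x axis of face_centre, either way round below 0.14 rad and z of carrier in the frame of face_centre between -0.003 and 0.003 m and x of carrier in the frame of face_centre between -0.012 and 0.012 m and y of carrier in the frame of face_centre between -0.012 and 0.012 m and value of joint face between 0.0015 and 0.0105 m and contact force between carrier and stage above 1.5 N and contact force between the fingers and carrier above 1 N and linear speed of carrier below 0.02 m/s); the arm keeps its last pose, push and grip.
It fails at once if the stage head's tilt is shifted (mark moved over 5 mm) (distance of head_mark from where it was at the start of the episode above 0.005 m).
It fails at once if a thing standing around is moved over 30 mm (distance of any of stain_bottle, sample_pot, clock, clippers from where it was at the start of the episode above 0.03 m).
It also fails if it takes over 51 s, if anything falls off the work surface, if the arm or the gripper's body presses on something with over 40 N, if the wrist force passes 120 N, or if a joint passes its speed limit or range.

## Robot

A 6-joint arm with a two-finger parallel gripper is mounted at the origin on the work surface. World frame = base frame: x ahead of the robot, y to its left, z up, the work surface at z = 0. Lengths are in m, angles in degrees, forces in N, time in s.
With the tool pointing down it reaches from about 0.275 to 0.975 m from the base axis. Payload 8.4 kg.
Tool frame: the origin (TCP) lies midway between the tips of the shut fingers; the grasp point (between the pads) lies 19 mm behind it; z points along the fingers, y is the direction in which the jaws open and shut (so a half turn about z gives the same grasp; the last joint's range is limited). The gripper opens to 92 mm and grips with 3 to 60 N. Pads are 20 mm wide; open, the fingers measure 128 mm over their backs; the gripper's body (75 mm by 189 mm) begins 69 mm behind the grasp point.
Start: joints at [65.237, 20.225, 93.587, -0, 66.188, -0.138], TCP at [0.26, 0.568, 0.215] pointing down, gripper open.
Joint ranges: [-150.9, 150.9], [-52.94, 120.26], [3.33, 152.33], [-74.26, 254.26], [0, 154.13], [-172.89, 172.89]. Speed limits (degrees/s): [127.2, 127.2, 159.86, 180, 180, 180].

## Interface

Orientations are given as [roll, pitch, yaw] about the fixed x, y, z axes, in that order (R = Rz(yaw) Ry(pitch) Rx(roll)).
In Python, from plant import manip gives the robot as it stands. The module is installed in compiled form; this text tells all that it offers.
- The arm moves only by the tool carry_out, never from a script. Its argument "plan" is text: rows parted by semicolons, each of 7 numbers parted by spaces: the shift along the tool's x, y, z in mm, then the turn, a rotation vector about the tool's x, y, z in rad, then the opening, from 0 (shut) to 1 (fully open). In form: x y z rx ry rz grip; .... A call has 1 to 20 rows; each row shifts and turns the commanded pose from where the row before left it, along the tool's axes as they then stand; what a row does not reach is not made up. A row lasts 1/12 s, in which the tool goes at most 41.7 mm and 7.16 degrees, less where a joint would pass 70% of its speed; a pose out of reach is approached as far as the arm can. A call is refused whole if a number of a shift passes 41.7 or a number of a turn 0.125, either way. A call with a gripper value outside its range is refused whole. The fingers move at their own pace and stop on an object; "squeeze" is the grip in N (left out, the last holds). Time passes only in rows, so rows that do not move let the fingers close. It gives the time, the measured TCP pose, the force and the opening at its end, in the units of the state.
- manip.state(): the state, without advancing time (a new reading comes with each control period).
- manip.get_image(name): name is "scene" or "side" or "wrist"; returns a dict with "image" (400x640x3 uint8, red, green, blue), "range_z" (400x640 float32, m along the optical axis (not along the pixel's ray), 0 where there is no reading), "camera_matrix" (3x3 intrinsics, pixels), "cam_to_world" (4x4, takes a point from camera to world coordinates). Camera axes: x right, y down, z forward; pixel columns grow to the right and rows downward; lengths in m; the calibration is good to about 2 mm. A picture is of the moment at which its call begins.
- manip.close_job(): hands the job in, once; it reports no verdict.
The state is a dict: "time_s": time; "qpos": joint angles; "dq": joint speeds; "tau": joint torques, N m; "ee_pos": TCP position; "tool_rot": TCP orientation; "ft_force": force on the tool from outside, world axes, zero at the start; "torque": the same for the moment, N m; "opening": finger opening in m.
Only numpy, scipy, OpenCV 4.12 (cv2) and the standard library are available. Lean on these libraries where they do the work, as an engineer would, in place of code of your own. Each camera call takes 0.05 s, during which the arm holds its last target. There are 200 camera calls.

## Working session

There is one attempt and no reset: what is moved stays moved. The work goes in short steps, Python scripts to look and compute and a tool call to move; the robot and the scene stay as the last step left them, time stands still between calls to the robot, and variables do not carry over. Pictures are saved under pics/ and viewed, about 8 in all and at most 12, crops included, and the job is handed in when it is done.

Besides the shell and the picture viewer there is one more tool, called after ">>>" by a JSON object that holds its "fn" and its "kwargs", one argument or row to a line. carry_out: Moves the arm, as the interface text tells. Its arguments: {"type":"object","properties":{"plan":{"type":"string"},"squeeze":{"type":"number"}},"required":["plan"]}

```bash
mkdir -p pics; cat > h.py <<'E'
import numpy as np,cv2
from plant import manip
def grab(n):
    d=manip.get_image(n); np.savez(f'{n}.npz',**d)
    return d
def cloud(d):
    K=np.array(d['camera_matrix']);z=d['range_z'];v,u=np.mgrid[:z.shape[0],:z.shape[1]]
    p=np.stack([(u-K[0,2])/K[0,0]*z,(v-K[1,2])/K[1,1]*z,z],-1)
    T=np.array(d['cam_to_world']);w=p@T[:3,:3].T+T[:3,3]; w[z==0]=np.nan
    return w
E
python3 - <<'E'
from h import *
ims=[]
for n in ['scene','side','wrist']:
    d=grab(n); im=d['image'][...,::-1]
    cv2.imwrite(f'pics/{n}0.png',im); print(n,np.round(d['cam_to_world'],3).tolist(),np.isfinite(cloud(d)[...,0]).mean())
print(manip.state())
E
```

```text
scene [[-0.191, 0.774, -0.604, 1.526], [0.982, 0.149, -0.119, 0.101], [-0.002, -0.616, -0.788, 1.352], [0.0, 0.0, 0.0, 1.0]] 0.995953125
side [[0.942, -0.239, 0.233, 0.291], [-0.334, -0.686, 0.646, -0.847], [0.006, -0.687, -0.727, 0.987], [0.0, 0.0, 0.0, 1.0]] 0.99601171875
wrist [[0.416, 0.881, 0.226, 0.197], [0.909, -0.403, -0.104, 0.597], [-0.0, 0.249, -0.969, 0.384], [0.0, 0.0, 0.0, 1.0]] 0.99519921875
{'time_s': 0.15, 'qpos': array([ 6.52366058e+01,  2.02540041e+01,  9.36179891e+01,  9.31255127e-05,
        6.61899720e+01, -1.38292623e-01]), 'dq': array([-0.11634932, -0.10625378, -0.17240691, -0.05533431, -0.05117305,
        0.03109896]), 'tau': array([-6.77076997e-06, -5.94204140e+01, -3.34466922e+01,  6.99008396e-02,
        2.03136855e-02, -6.65853804e-05]), 'ee_pos': array([0.26027186, 0.56780868, 0.21403897]), 'tool_rot': array([-1.79938035e+02, -2.34721402e-04,  1.55374861e+02]), 'ft_force': array([-0.60645152, -0.9936624 , -0.14870993]), 'torque': array([ 0.00275124, -0.03688656,  0.00286204]), 'opening': 0.09202208727383018}
```

View pics/scene0.png

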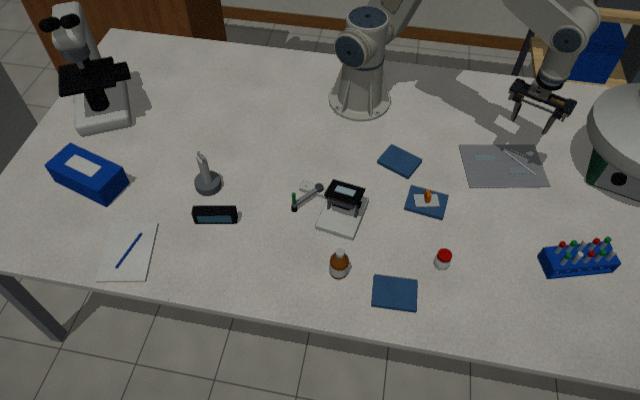

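View pics/side0.png

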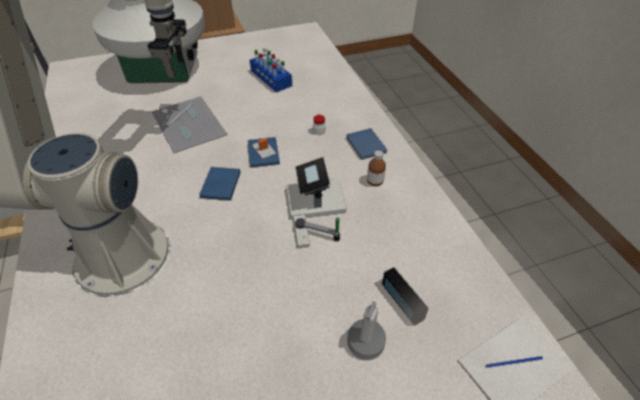

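Scene: carrier tile at (427,202), carrier with orange fin at (428,196), stage (343,210), black face with window (345,191), leg hinge (319,188), green post (294,203). The side view shows the same: tile (263,152), face (312,175), post (337,230). Next I measure these.

```bash
cat > m.py <<'E'
from h import *
def comp(m,c,name,w,zr=(-1,1)):
    m=m&(w[...,2]>zr[0])&(w[...,2]<zr[1])
    n,l,s,cc=cv2.connectedComponentsWithStats(m.astype(np.uint8))
    for i in range(1,n):
        if s[i,4]>=c:
            p=w[l==i]; a=np.nanpercentile(p,[3,50,97],axis=0)
            print(name,s[i,4],np.round(cc[i]),'med',np.round(a[1],3),'lo',np.round(a[0],3),'hi',np.round(a[2],3))
for n in ['scene','side']:
    d=dict(np.load(n+'.npz'));w=cloud(d);h=cv2.cvtColor(d['image'],cv2.COLOR_RGB2HSV).astype(int);H,S,V=h[...,0],h[...,1],h[...,2]
    ws=(w[...,0]>.25)&(w[...,0]<1.1)&(abs(w[...,1])<.7)
    print(n)
    comp(ws&(H>50)&(H<75)&(S>100),5,'green',w,(.03,.1))
    comp(ws&(H>5)&(H<18)&(S>170)&(V>120),8,'orange',w)
    comp(ws&(H>95)&(H<115)&(S>120),150,'blue',w,(.01,.03))
    comp(ws&(w[...,2]>.03)&(w[...,2]<.3),20,'tall',w)
    # tile1 rect & stage base
    # carrier white plate
    m=ws&(V>130)&(S<60)&(w[...,2]>.018)&(w[...,2]<.034)
    nn,l,s,cc=cv2.connectedComponentsWithStats(m.astype(np.uint8))
    for i in range(1,nn):
        if s[i,4]>60:
            r=cv2.minAreaRect((w[l==i][:,:2]*1000).astype(np.float32)); print('white',s[i,4],np.round(cc[i]),np.round(r[0]),np.round(r[1]),round(r[2],1),np.nanmedian(w[l==i][:,2]))
    m=ws&(H>95)&(H<115)&(S>120)&(w[...,2]>.012)&(w[...,2]<.028)
    nn,l,s,cc=cv2.connectedComponentsWithStats(m.astype(np.uint8))
    for i in range(1,nn):
        if s[i,4]>150:
            r=cv2.minAreaRect((w[l==i][:,:2]*1000).astype(np.float32)); print('tile',np.round(r[0]),np.round(r[1]),round(r[2],1))
d=[np.load(n+'.npz')['image'] for n in('scene','side')]
a=cv2.resize(d[0][150:290,270:470],None,fx=4,fy=4,interpolation=2)
b=cv2.resize(d[1][120:260,230:430],None,fx=4,fy=4,interpolation=2)
cv2.imwrite('pics/c1.png',np.vstack([a,b])[...,::-1][:, :] if 0 else cv2.resize(np.hstack([a,b])[...,::-1],(800,280)))
E
python3 m.py
```

```text
scene
green 32 [294. 198.] med [ 0.588 -0.14   0.066] lo [ 0.582 -0.144  0.036] hi [ 0.592 -0.136  0.091]
green 8 [566. 258.] med [0.667 0.686 0.094] lo [0.664 0.684 0.088] hi [0.672 0.691 0.098]
orange 24 [428. 193.] med [0.481 0.286 0.063] lo [0.468 0.28  0.059] hi [0.491 0.293 0.067]
blue 746 [400. 161.] med [0.317 0.186 0.019] lo [0.263 0.124 0.012] hi [0.372 0.247 0.025]
blue 518 [426. 203.] med [0.499 0.289 0.019] lo [0.431 0.227 0.012] hi [0.53  0.35  0.026]
blue 1348 [395. 293.] med [0.836 0.215 0.019] lo [0.788 0.155 0.013] hi [0.879 0.274 0.024]
tall 46 [516. 111.] med [0.252 0.517 0.252] lo [0.25  0.509 0.218] hi [0.256 0.523 0.29 ]
tall 104 [548. 124.] med [0.294 0.613 0.259] lo [0.286 0.606 0.218] hi [0.302 0.62  0.29 ]
tall 536 [205. 175.] med [ 0.553 -0.447  0.041] lo [ 0.513 -0.488  0.031] hi [ 0.581 -0.416  0.159]
tall 932 [344. 195.] med [0.584 0.022 0.115] lo [ 0.525 -0.032  0.045] hi [0.614 0.073 0.133]
tall 201 [306. 194.] med [ 0.546 -0.109  0.036] lo [ 0.489 -0.145  0.03 ] hi [ 0.591 -0.065  0.088]
tall 73 [427. 195.] med [0.484 0.285 0.057] lo [0.467 0.278 0.0
[... 1328 characters left out ...]
25 0.077] lo [0.757 0.011 0.033] hi [0.804 0.048 0.12 ]
tall 1078 [313. 179.] med [ 0.562 -0.001  0.115] lo [ 0.52  -0.038  0.047] hi [0.603 0.071 0.132]
tall 289 [318. 226.] med [ 0.54  -0.112  0.036] lo [ 0.485 -0.148  0.031] hi [ 0.584 -0.066  0.088]
tall 989 [405. 293.] med [ 0.666 -0.395  0.058] lo [ 0.643 -0.455  0.033] hi [ 0.693 -0.325  0.062]
tall 1283 [367. 333.] med [ 0.532 -0.466  0.035] lo [ 0.501 -0.494  0.031] hi [ 0.576 -0.421  0.159]
white 112 [266. 152.] [482. 269.] [52. 50.] 10.5 0.02512885086102329
white 801 [324. 201.] [573.   8.] [131. 182.] 88.1 0.023834471684442193
white 126 [302. 237.] [ 489. -115.] [57. 32.] 77.7 0.01941299081764325
tile [307. 177.] [123.  91.] 64.5
```

View pics/c1.png

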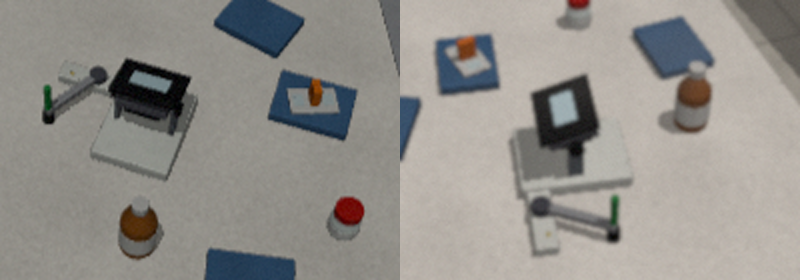

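```bash
cat > f.py <<'E'
from h import *
for n in ['scene','side']:
    d=dict(np.load(n+'.npz'));w=cloud(d);h=cv2.cvtColor(d['image'],cv2.COLOR_RGB2HSV).astype(int);H,S,V=h[...,0],h[...,1],h[...,2]
    x,y,z=w[...,0],w[...,1],w[...,2]
    box=(x>.48)&(x<.66)&(y>-.06)&(y<.1)&(z>.09)&(z<.16)
    p=w[box]
    for k in range(6):
        c=p.mean(0);u,s,vt=np.linalg.svd(p-c);N=vt[2]*np.sign(vt[2,2]);r=(p-c)@N;p=p[abs(r)<max(.004,2*r.std())] if k<5 else p
    print(n,len(p),'plane c',c.round(4),'N',N.round(3),'tilt',np.arccos(N[2]),'dir',np.degrees(np.arctan2(N[1],N[0])),r.std())
    on=box&(abs((w-c)@N)<.006)
    Y=np.cross([0,0,1],-np.r_[N[:2],0]);Y/=np.linalg.norm(Y);X=np.cross(Y,N)
    q=np.stack([(w[on]-c)@X,(w[on]-c)@Y],1)
    r=cv2.minAreaRect((q*1000).astype(np.float32));print('face rect',r, 'centre',c+X*r[0][0]/1e3+Y*r[0][1]/1e3)
    wi=on&(V>120);q=np.stack([(w[wi]-c)@X,(w[wi]-c)@Y],1)
    r=cv2.minAreaRect((q*1000).astype(np.float32));print('window',wi.sum(),r,'centre',c+X*r[0][0]/1e3+Y*r[0][1]/1e3)
    t=(x>.44)&(x<.64)&(y>-.18)&(y<-.03)&(z>.028)&(z<.08)
    g=t&(z>.028)&~((H>50)&(H<75)&(S>100)); p=w[g]; 
    print('leg z hist',np.histogram(p[:,2],8)); 
    b=w[g&(z<.04)][:,:2]; r=cv2.minAreaRect((b*1000).astype(np.float32));print('leg rect',r)
    for zz in((.04,.06),(.05,.08)):
        s=w[g&(z>zz[0])&(z<zz[1])&(y>-.1)];print('hinge top',len(s),np.round(s.mean(0),4) if len(s) else 0)
    f=(x>.44)&(x<.52)&(y>.25)&(y<.32)&(z>.0615);r=cv2.minAreaRect((w[f][:,:2]*1000).astype(np.float32));print('fin top',f.sum(),r)
E
python3 f.py
```

```text
scene 593 plane c [0.5686 0.0207 0.1197] N [-0.289  0.049  0.956] tilt 0.29762938439488096 dir 170.40569655585122 0.001886134466318256
face rect ((-4.194980621337891, -0.6656417846679688), (111.12425231933594, 98.27509307861328), 89.29155731201172) centre [0.56453096 0.0207508  0.11846179]
window 91 ((-3.4263010025024414, 0.3060760498046875), (58.63950729370117, 26.993274688720703), 88.73042297363281) centre [0.56541752 0.02158644 0.11868721]
leg z hist (array([85, 84, 11,  1,  3,  2,  7,  2]), array([0.02810622, 0.0342545 , 0.04040277, 0.04655105, 0.05269933,
       0.0588476 , 0.06499588, 0.07114416, 0.07729244]))
leg rect ((556.7048950195312, -66.1538314819336), (116.92760467529297, 130.89125061035156), 64.38521575927734)
hinge top 11 [ 0.5321 -0.0607  0.0449]
hinge top 6 [ 0.5769 -0.0317  0.0629]
fin top 24 ((478.9206237792969, 285.8631591796875), (27.803712844848633, 12.111716270446777), 19.910987854003906)
side 808 plane c [0.562  0.0164 0.1187] N [-0.295  0.052  0.954] tilt 0.3038102887654316 dir 170.0504058104474 0.001650598519582375
face rect ((-0.3701057434082031, 3.4891510009765625), (90.2436294555664, 116.6506118774414), 0.2076248675584793) centre [0.56224927 0.01993909 0.11856253]
window 185 ((-0.276519775390625, 15.937835693359375), (86.39295959472656, 89.514404296875), 89.52812957763672) centre [0.56448814 0.03218512 0.11859053]
leg z hist (array([128, 144,  11,   7,  18,   9,  11,  13]), array([0.02801606, 0.03447752, 0.04093899, 0.04740046, 0.05386192,
       0.06032339, 0.06678485, 0.07324632, 0.07970779]))
leg rect ((545.1407470703125, -78.39891052246094), (109.45926666259766, 123.949951171875), 68.96013641357422)
hinge top 27 [ 0.5664 -0.0324  0.0508]
hinge top 34 [ 0.5643 -0.0338  0.0657]
fin top 23 ((474.536376953125, 282.49481201171875), (28.52962303161621, 20.215381622314453), 15.922628402709961)
```

Face centre is about (.563,.020,.1185) with tilt 0.30 and base yaw −10°. The hinge computes to (.496,−.074) and the post is measured at (.584,−.142), which is 111 mm from it (110 expected). The leg is at about 0.48 rad. Moving over the post.

>>> {"fn": "carry_out", "kwargs": {
  "plan": "-29.5 -25.5 0 0 0 0 0.5;-29.5 -25.5 0 0 0 0 0.5;-29.5 -25.5 0 0 0 0 0.5;-29.5 -25.5 0 0 0 0 0.5;-29.5 -25.5 0 0 0 0 0.5;-29.5 -25.5 0 0 0 0 0.5;-29.5 -25.5 0 0 0 0 0.5;-29.5 -25.5 0 0 0 0 0.5;-29.5 -25.5 0 0 0 0 0.5;-29.5 -25.5 0 0 0 0 0.5;-29.5 -25.5 0 0 0 0 0.5;-29.5 -25.5 0 0 0 0 0.5;-29.5 -25.5 0 0 0 0 0.5;-29.5 -25.5 0 0 0 0 0.5;-29.5 -25.5 0 0 0 0 0.5;-29.5 -25.5 0 0 0 0 0.5;-29.5 -25.5 0 0 0 0 0.5;-29.5 -25.5 0 0 0 0 0.5;-29.5 -25.5 0 0 0 0 0.5;-29.5 -25.5 0 0 0 0 0.5"
}}

```text
time_s: 1.82
ee_pos: [0.5845, -0.1433, 0.2144]
tool_rot: [-180.0, -0.0, 155.4]
ft_force: [1.4, 0.6, -0.8]
opening: 0.0457
```

>>> {"fn": "carry_out", "kwargs": {
  "plan": "0 0 0 0 0 0.115 0.5;0 0 0 0 0 0.115 0.5;0 0 0 0 0 0 0.5;0 0 0 0 0 0 0.5"
}}

```text
time_s: 2.15
ee_pos: [0.584, -0.1413, 0.2142]
tool_rot: [-180.0, -0.0, 142.4]
ft_force: [0.3, 0.3, 0.1]
opening: 0.0457
```

```bash
python3 - <<'E'
from h import *
d=grab('wrist');w=cloud(d);h=cv2.cvtColor(d['image'],cv2.COLOR_RGB2HSV).astype(int);H,S,V=h[...,0],h[...,1],h[...,2]
g=(H>45)&(H<80)&(S>100)&(w[...,2]>.03)&(w[...,2]<.12)
print(g.sum(),np.nanpercentile(w[g],[3,50,97],axis=0).round(4))
t=g&(w[...,2]>.086);print('top',t.sum(),np.nanmean(w[t],axis=0).round(4))
print(manip.state()['ee_pos'],manip.state()['tool_rot'],manip.state()['ft_force'])
cv2.imwrite('pics/w1.png',d['image'][...,::-1])
E
```

```text
149 [[ 0.576  -0.1448  0.0475]
 [ 0.579  -0.1392  0.0895]
 [ 0.5856 -0.135   0.0915]]
top 86 [ 0.5811 -0.1404  0.0903]
[ 0.58403565 -0.14106066  0.2144182 ] [-1.79989265e+02 -2.08771311e-02  1.42441290e+02] [ 0.20960499  0.27169293 -0.58954224]
```

View pics/w1.png

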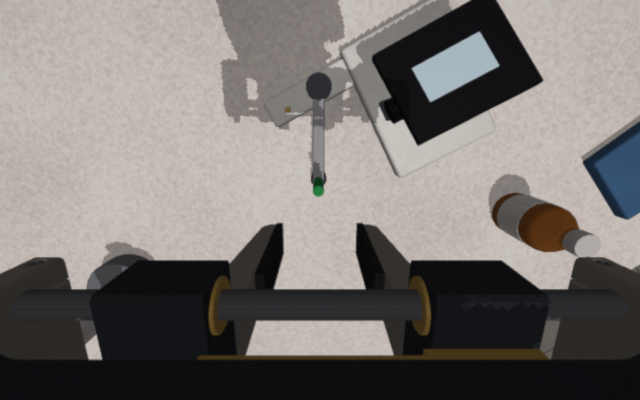

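The leg lies at column 318 with the post at (318,190), and the post measures (.581,−.1405), right under the TCP. Descending around it and swinging about the hinge.

>>> {"fn": "carry_out", "kwargs": {
  "plan": "0 0 39 0 0 0 0.5;0 0 39 0 0 0 0.5;0 0 39 0 0 0 0.5;0 0 37 0 0 0 0.5;0 0 0 0 0 0 0.5;0 -8 0 0 0 0 0.5;0 -8 0 0 0 0 0.5;1 -5.5 0 0 0 0.05 0.5;1 -5.5 0 0 0 0.05 0.5;1 -5.5 0 0 0 0.05 0.5;1 -5.5 0 0 0 0.05 0.5;1 -5.5 0 0 0 0.05 0.5;1 -5.5 0 0 0 0.05 0.5;1 -5.5 0 0 0 0.05 0.5;1 -5.5 0 0 0 0.05 0.5;1 -5.5 0 0 0 0.05 0.5;1 -5.5 0 0 0 0.05 0.5;0 0 0 0 0 0 0.5"
}}

```text
time_s: 3.7
ee_pos: [0.5268, -0.1821, 0.0637]
tool_rot: [179.8, 0.2, 113.4]
ft_force: [0.5, -0.1, 0.2]
opening: 0.0458
```

```bash
cat > g.py <<'E'
from h import *
import sys
n=sys.argv[1]
d=grab(n);w=cloud(d);h=cv2.cvtColor(d['image'],cv2.COLOR_RGB2HSV).astype(int);H,S,V=h[...,0],h[...,1],h[...,2]
g=(H>45)&(H<80)&(S>100)&(w[...,2]>.04)&(w[...,2]<.12)&(w[...,1]<.1)
p=np.nanmean(w[g],axis=0);q=p[:2]-[.496,-.074]
print(g.sum(),p.round(4),'r',np.hypot(*q),'leg',-np.arctan2(q[1],q[0])-np.radians(10))
E
python3 g.py wrist; python3 g.py scene
python3 - <<'E'
from plant import manip
s=manip.state();print(s['ee_pos'],s['tool_rot'],s['ft_force'])
E
```

```text
821 [ 0.54   -0.1696  0.0772] r 0.10526244341712943 leg 0.965085873417199
86 [ 0.3961 -0.5939  0.089 ] r 0.5294300173114274 leg 1.5861788881918994
[ 0.52720613 -0.18166877  0.06292031] [1.79848565e+02 1.45330947e-01 1.13644715e+02] [-0.37648409  0.14274039  0.40790879]
```

>>> {"fn": "carry_out", "kwargs": {
  "plan": "1 -5.5 0 0 0 0.05 0.5;1 -5.5 0 0 0 0.05 0.5;1 -5.5 0 0 0 0.05 0.5;1 -5.5 0 0 0 0.05 0.5;1 -5.5 0 0 0 0.05 0.5;1 -5.5 0 0 0 0.05 0.5;1 -5.5 0 0 0 0.05 0.5;1 -5.5 0 0 0 0.05 0.5;1 -5.5 0 0 0 0.05 0.5;1 -5.5 0 0 0 0.05 0.5;1 -5.5 0 0 0 0.05 0.5;0 0 0 0 0 0 0.5;0 0 0 0 0 0 0.5"
}}

```text
time_s: 4.88
ee_pos: [0.4659, -0.1798, 0.0614]
tool_rot: [179.9, 0.0, 82.2]
ft_force: [0.8, 0.6, -0.1]
opening: 0.0462
```

```bash
python3 g.py wrist; python3 - <<'E'
from plant import manip
s=manip.state();print(s['ee_pos'],s['tool_rot'],s['ft_force'])
E
```

```text
798 [ 0.4797 -0.1793  0.0766] r 0.10651507040226886 leg 1.5499333776132556
[ 0.46606801 -0.17984763  0.06125673] [1.79933451e+02 1.38914242e-02 8.21943165e+01] [-1.48136109  0.0755707   0.2184691 ]
```

>>> {"fn": "carry_out", "kwargs": {
  "plan": "0.5 -3 0 0 0 0.025 0.5;0.5 -3 0 0 0 0.025 0.5;0 0 0 0 0 0 0.5;0 0 0 0 0 0 0.5"
}}

```text
time_s: 5.27
ee_pos: [0.4597, -0.1778, 0.0607]
tool_rot: [180.0, 0.0, 79.2]
ft_force: [1.5, -0.6, 0.1]
opening: 0.0462
```

```bash
python3 g.py wrist; python3 - <<'E'
from plant import manip
s=manip.state();print(s['ee_pos'],s['tool_rot'],s['ft_force'])
E
```

```text
872 [ 0.4763 -0.1788  0.0767] r 0.10667974987178774 leg 1.5821784576639029
[ 0.45972876 -0.17778626  0.06068268] [1.79982819e+02 3.67184207e-03 7.91990890e+01] [ 1.12906482 -0.92379409  0.80048729]
```

>>> {"fn": "carry_out", "kwargs": {
  "plan": "0 -2 0 0 0 0 0.5;0 -2 0 0 0 0 0.5;0 0 0 0 0 0 0.5;0 0 0 0 0 0 0.5"
}}

```text
time_s: 5.65
ee_pos: [0.4592, -0.1777, 0.061]
tool_rot: [179.6, 0.0, 79.2]
ft_force: [13.4, 0.5, -9.4]
opening: 0.0459
```

```bash
python3 g.py wrist; python3 - <<'E'
from plant import manip
s=manip.state();print(s['ee_pos'],s['tool_rot'],s['ft_force'])
E
```

```text
876 [ 0.4761 -0.1788  0.0767] r 0.10667745896493373 leg 1.584354374466192
[ 0.45921364 -0.17769248  0.06098644] [1.79610440e+02 1.90444020e-02 7.91749346e+01] [13.15898335 -0.45725937 -9.18836046]
```

The leg is at its firm stop: 13 N reaction with no further movement. Backing off, lifting, turning, and going over the carrier.

>>> {"fn": "carry_out", "kwargs": {
  "plan": "0 10 0 0 0 0 0.5;0 9 0 0 0 0 0.5;0 0 -38 0 0 0 0.5;0 0 -38 0 0 -0.12 0.5;0 0 -38 0 0 -0.12 0.5;0 0 -38 0 0 -0.12 0.6;0 0 -30 0 0 -0.12 0.7;0 0 0 0 0 -0.12 0.7;0 0 0 0 0 -0.12 0.7;0 0 0 0 0 -0.12 0.7;0 0 0 0 0 -0.12 0.7;0 0 0 0 0 -0.12 0.7;0 0 0 0 0 -0.12 0.7;0 0 0 0 0 -0.12 0.7;0 0 0 0 0 -0.12 0.7;0 0 0 0 0 -0.12 0.7;0 0 0 0 0 -0.12 0.7;0 0 0 0 0 -0.12 0.7;0 0 0 0 0 -0.12 0.7;0 0 0 0 0 -0.1 0.7"
}}

```text
time_s: 7.37
ee_pos: [0.4741, -0.1805, 0.2424]
tool_rot: [180.0, -0.1, -164.7]
ft_force: [0.8, -0.2, 0.7]
opening: 0.0642
```

>>> {"fn": "carry_out", "kwargs": {
  "plan": "-9.5 37.3 0 0 0 0 0.7;-9.5 37.3 0 0 0 0 0.7;-9.5 37.3 0 0 0 0 0.7;-9.5 37.3 0 0 0 0 0.7;-9.5 37.3 0 0 0 0 0.7;-9.5 37.3 0 0 0 0 0.7;-9.5 37.3 0 0 0 0 0.7;-9.5 37.3 0 0 0 0 0.7;-9.5 37.3 0 0 0 0 0.7;-9.5 37.3 0 0 0 0 0.7;-9.5 37.3 0 0 0 0 0.7;-9.5 37.3 0 0 0 0 0.7;0 0 0 0 0 0 0.7;0 0 0 0 0 0 0.7"
}}

```text
time_s: 8.53
ee_pos: [0.4688, 0.283, 0.2421]
tool_rot: [-180.0, -0.1, -164.9]
ft_force: [-0.4, -0.5, -0.5]
opening: 0.0644
```

```bash
cat > c.py <<'E'
from h import *
d=grab('wrist');w=cloud(d);h=cv2.cvtColor(d['image'],cv2.COLOR_RGB2HSV).astype(int);H,S,V=h[...,0],h[...,1],h[...,2]
x,y,z=w[...,0],w[...,1],w[...,2]; near=(abs(x-.478)<.08)&(abs(y-.284)<.08)
for nm,m in(('fintop',near&(z>.059)&(z<.07)&(S>120)),('plate',near&(z>.0235)&(z<.03))):
    r=cv2.minAreaRect((w[m][:,:2]*1000).astype(np.float32));print(nm,m.sum(),np.round(r[0],1),np.round(r[1],1),round(r[2],1),np.nanmedian(w[m][:,2]).round(4))
s=manip.state();print(s['time_s'],s['ee_pos'],s['tool_rot'],s['ft_force'],s['qpos'].round(1))
cv2.imwrite('pics/w2.png',d['image'][...,::-1])
E
python3 c.py; python3 g.py scene
```

```text
fintop 251 [474.9 287.1] [29.6 13.1] 12.0 0.0642
plate 1792 [475.  287.6] [50.3 79.9] 12.9 0.0264
8.5833 [0.46882172 0.28162825 0.2420849 ] [-1.79949922e+02 -9.11429835e-02 -1.64974602e+02] [ 0.20366074  0.40418831 -1.21068332] [ 30.9  11.8 101.4  -0.   66.9 -74.2]
108 [ 0.399  -0.5546  0.0837] r 0.4902705249943586 leg 1.5953534278174968
```

View pics/w2.png

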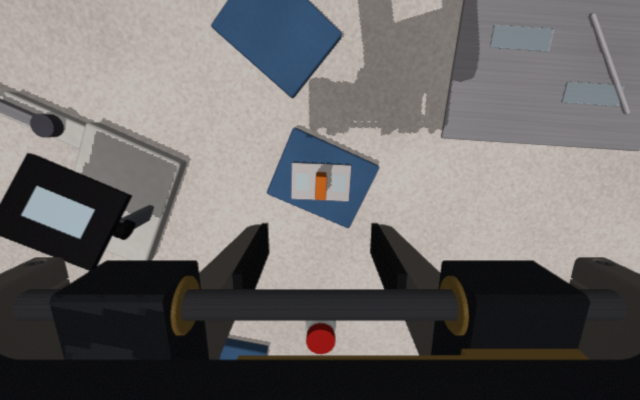

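Fin at (320,185); carrier centre (.475,.2875), yaw about 12.5°, and the sizes match. Aligning, descending, gripping.

>>> {"fn": "carry_out", "kwargs": {
  "plan": "-7.4 3.7 0 0 0 0.04 0.7;0 0 38 0 0 0 0.7;0 0 38 0 0 0 0.7;0 0 38 0 0 0 0.7;0 0 38 0 0 0 0.7;0 0 30 0 0 0 0.7;0 0 15 0 0 0 0.7;0 0 11 0 0 0 0.7;0 0 0 0 0 0 0.7;0 0 0 0 0 0 0.7",
  "squeeze": 30
}}

```text
time_s: 9.47
ee_pos: [0.4759, 0.2861, 0.035]
tool_rot: [-180.0, -0.0, -167.4]
ft_force: [-0.0, 0.3, 0.4]
opening: 0.0642
```

>>> {"fn": "carry_out", "kwargs": {
  "plan": "0 0 0 0 0 0 0;0 0 0 0 0 0 0;0 0 0 0 0 0 0;0 0 0 0 0 0 0;0 0 0 0 0 0 0;0 0 0 0 0 0 0",
  "squeeze": 30
}}

```text
time_s: 9.97
ee_pos: [0.4756, 0.287, 0.0349]
tool_rot: [180.0, 0.0, -167.4]
ft_force: [0.5, 0.1, 0.4]
opening: 0.0268
```

>>> {"fn": "carry_out", "kwargs": {
  "plan": "0 0 0 0 0 0 0;0 0 0 0 0 0 0;0 0 0 0 0 0 0;0 0 0 0 0 0 0;0 0 0 0 0 0 0;0 0 -10 0 0 0 0;0 0 -20 0 0 0 0;0 0 -35 0 0 0 0;0 0 -35 0 0 0 0;0 0 -35 0 0 0 0;0 0 -35 0 0 0 0;0 0 -25 0 0 0 0;0 0 -15 0 0 0 0;0 0 0 0 0 0 0;0 0 0 0 0 0 0;0 0 0 0 0 0 0"
}}

```text
time_s: 11.3
ee_pos: [0.4748, 0.2863, 0.2435]
tool_rot: [-180.0, -0.1, -167.4]
ft_force: [0.4, 0.0, -0.9]
opening: 0.0137
```

```bash
cat > k.py <<'E'
from h import *
from scipy.spatial.transform import Rotation as R
# carrier in wrist view, relative to tool; target pose
d=grab('wrist');w=cloud(d);s=manip.state();T=R.from_euler('xyz',s['tool_rot'],degrees=True).as_matrix();t=np.array(s['ee_pos'])
q=(w-t)@T  # tool coords
im=d['image'];h=cv2.cvtColor(im,cv2.COLOR_RGB2HSV)
m=(np.abs(q[...,0])<.04)&(np.abs(q[...,1])<.06)&(q[...,2]>-.003)&(q[...,2]<.03)
p=q[m];print('plate pts',m.sum(),np.nanpercentile(p,[2,50,98],axis=0).round(4))
r=cv2.minAreaRect((p[:,:2]*1000).astype(np.float32));print(r)
A=np.c_[p[:,:2],np.ones(len(p))];print('plane',np.linalg.lstsq(A,p[:,2],rcond=None)[0])
print(s['time_s'],t,s['tool_rot'],s['ft_force'],s['torque'],s['opening'])
cv2.imwrite('pics/w3.png',im[...,::-1])
E
python3 k.py
```

```text
plate pts 4895 [[-0.0156 -0.0381  0.0028]
 [ 0.0134  0.001   0.0078]
 [ 0.025   0.0395  0.0121]]
((2.817972183227539, 0.7423171997070312), (80.3137435913086, 45.070228576660156), 89.99668884277344)
plane [ 0.02404683 -0.00150434  0.00751387]
11.35 [0.47463314 0.28624072 0.2430445 ] [-1.79952214e+02 -1.37082585e-01 -1.67384432e+02] [ 0.18224965  0.19138303 -0.77545627] [ 0.06158712 -0.01897008  0.03260496] 0.01427858042638244
```

View pics/w3.png

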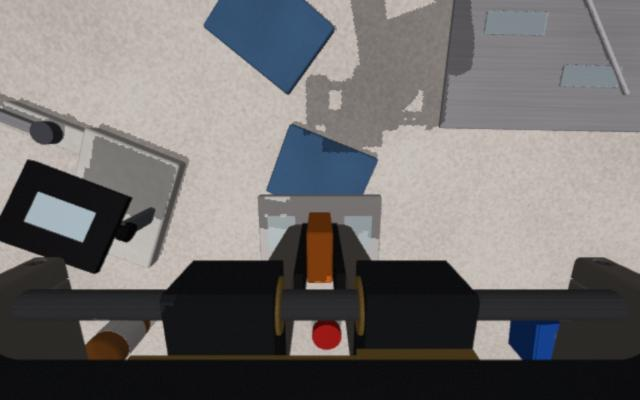

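Gripped squarely, with plate edges at columns 260–380 and centred. The face is visible at (65,215), so I measure it again from here and compute the move.

```bash
cat > t.py <<'E'
from h import *
from scipy.spatial.transform import Rotation as R
d=dict(np.load('wrist.npz'));w=cloud(d);V=d['image'].max(-1)
x,y,z=w[...,0],w[...,1],w[...,2]
box=(x>.48)&(x<.66)&(y>-.06)&(y<.1)&(z>.09)&(z<.15)
p=w[box]
for k in range(6):
    c=p.mean(0);vt=np.linalg.svd(p-c,full_matrices=False)[2];N=vt[2]*np.sign(vt[2,2]);r=(p-c)@N
    if k<5:p=p[abs(r)<max(.003,2*r.std())]
print(len(p),c,N.round(4),'tilt',np.arccos(N[2]),'dir',np.degrees(np.arctan2(N[1],N[0])),r.std())
Y=np.cross([0,0,1],-np.r_[N[:2],0]);Y/=np.linalg.norm(Y);X=np.cross(Y,N)
on=box&(abs((w-c)@N)<.006)
for nm,m in(('face',on),('win',on&(V>120))):
    q=np.stack([(w[m]-c)@X,(w[m]-c)@Y],1)*1000;r=cv2.minAreaRect(q.astype(np.float32));print(nm,m.sum(),r,'centre',(c+X*r[0][0]/1e3+Y*r[0][1]/1e3).round(4))
E
python3 t.py
```

```text
9293 [0.56083721 0.02233647 0.11907938] [-0.2978  0.0521  0.9532] tilt 0.3071796529702453 dir 170.0687528421748 0.0008118276101525692
face 9450 ((0.7577095031738281, -0.2683258056640625), (90.6004409790039, 111.42205810546875), 0.012325874529778957) centre [0.5615 0.0219 0.1193]
win 2031 ((-4.063889980316162, -15.657363891601562), (99.09186553955078, 51.15727996826172), 71.11625671386719) centre [0.5543 0.0076 0.1179]
```

>>> {"fn": "carry_out", "kwargs": {
  "plan": "0 0 0 0 0 0.1 0;0 0 0 0 0 0.1 0;0 0 0 0 0 0.1 0;0 0 0 0 0 0.094 0;0 0 0 0 -0.1 0 0;0 0 0 0 -0.1 0 0;0 0 0 0 -0.107 0 0;0 0 0 0 0 0 0;0 0 0 0 0 0 0"
}}

```text
time_s: 12.1
ee_pos: [0.4736, 0.2867, 0.2431]
tool_rot: [-179.9, 17.4, 170.2]
ft_force: [0.4, -0.0, -0.7]
opening: 0.0138
```

```bash
cat > go.py <<'E'
from h import *
import sys
from scipy.spatial.transform import Rotation as R
C=np.array([.5618,.0215,.1190]);N=np.array([-.298,.052,.953]);N/=np.linalg.norm(N)
Y=np.cross([0,0,1],-np.r_[N[:2],0]);Y/=np.linalg.norm(Y);X=np.cross(Y,N)
G=np.stack([-X,Y,-N],1)
hv=float(sys.argv[1]);s=manip.state();t=np.array(s['ee_pos']);T=R.from_euler('xyz',s['tool_rot'],degrees=True).as_matrix()
print('shift mm',(T.T@(C+N*(.0147+hv)-t)*1e3).round(1),'turn',R.from_matrix(T.T@G).as_rotvec().round(3),s['time_s'],'F tool',(T.T@s['ft_force']).round(2),s['torque'].round(3),'target eul',R.from_matrix(G).as_euler('xyz',degrees=True).round(1),t,s['tool_rot'])
E
python3 go.py .04
```

```text
shift mm [ -88.6 -246.1  103.8] turn [-0.002 -0.004  0.002] 12.1 F tool [-0.2   0.04  0.77] [-0.002  0.198  0.004] target eul [180.   17.6 170.1] [0.47355225 0.28672263 0.24308763] [-179.85128351   17.38177017  170.24358595]
```

>>> {"fn": "carry_out", "kwargs": {
  "plan": "-8.9 -24.6 10.4 0 0 0 0;-8.9 -24.6 10.4 0 0 0 0;-8.9 -24.6 10.4 0 0 0 0;-8.9 -24.6 10.4 0 0 0 0;-8.9 -24.6 10.4 0 0 0 0;-8.9 -24.6 10.4 0 0 0 0;-8.9 -24.6 10.4 0 0 0 0;-8.9 -24.6 10.4 0 0 0 0;-8.9 -24.6 10.4 0 0 0 0;-8.9 -24.6 10.4 0 0 0 0;0 0 0 0 0 0 0;0 0 0 0 0 0 0;0 0 0 0 0 0 0"
}}

```text
time_s: 13.18
ee_pos: [0.5479, 0.024, 0.1721]
tool_rot: [180.0, 17.5, 169.9]
ft_force: [-0.1, 0.5, -0.9]
opening: 0.0138
```

```bash
python3 go.py 0.005; python3 k.py; python3 - <<'E'
from h import *
a=[grab(n)['image'] for n in('scene','side')]
a=[cv2.resize(a[0][140:240,280:400],None,fx=3.3,fy=4),cv2.resize(a[1][120:260,230:400],(396,400))]
cv2.imwrite('pics/h1.png',np.hstack(a)[...,::-1])
E
```

```text
shift mm [ 2.6 -0.1 35.2] turn [-0.    -0.002 -0.003] 13.1833 F tool [0.45 0.46 0.82] [ 0.026  0.17  -0.038] target eul [180.   17.6 170.1] [0.5479278  0.02400285 0.1720955 ] [179.96492656  17.50388099 169.93485944]
plate pts 4911 [[-0.0155 -0.0387  0.0024]
 [ 0.0135  0.0004  0.0085]
 [ 0.0251  0.0388  0.0126]]
((2.9693660736083984, 0.18062591552734375), (45.1023063659668, 80.47425079345703), 0.22189617156982422)
plane [ 0.02151078 -0.00060876  0.00815816]
13.2333 [0.54781186 0.02454714 0.17227788] [179.97139468  17.53330832 170.00233753] [ 0.79962954  0.48699681 -0.7523797 ] [0.05066975 0.15289768 0.02932966] 0.013689653684324862
```

View pics/h1.png

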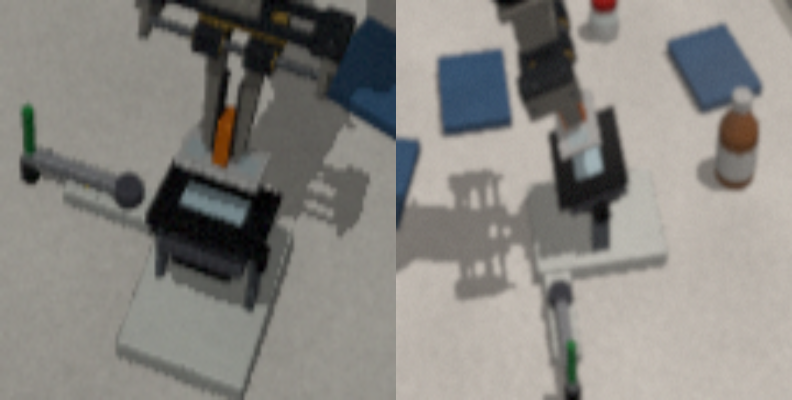

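Carrier hovers parallel over the face and the leg points straight out. Approaching gently.

>>> {"fn": "carry_out", "kwargs": {
  "plan": "1.3 0 8 0 0 0 0;1.3 0 8 0 0 0 0;0 0 8 0 0 0 0;0 0 6 0 0 0 0;0 0 4 0 0 0 0;0 0 1 0 0 0 0;0 0 0 0 0 0 0;0 0 0 0 0 0 0;0 0 0 0 0 0 0"
}}

```text
time_s: 14.08
ee_pos: [0.5557, 0.023, 0.1385]
tool_rot: [180.0, 17.6, 170.0]
ft_force: [0.6, 0.3, -0.5]
opening: 0.0142
```

```bash
python3 go.py 0
```

```text
shift mm [-0.1 -0.4  5.8] turn [-0.     0.    -0.001] 14.0833 F tool [-0.37  0.36  0.63] [ 0.109  0.146 -0.021] target eul [180.   17.6 170.1] [0.55565128 0.02298199 0.13849517] [179.99228485  17.61677869 170.03600859]
```

>>> {"fn": "carry_out", "kwargs": {
  "plan": "0 0 1 0 0 0 0;0 0 1 0 0 0 0;0 0 1 0 0 0 0;0 0 0 0 0 0 0;0 0 0 0 0 0 0;0 0 0 0 0 0 0"
}}

```text
time_s: 14.58
ee_pos: [0.5563, 0.0228, 0.1353]
tool_rot: [-180.0, 17.6, 170.0]
ft_force: [0.2, -0.3, -0.6]
opening: 0.014
```

```bash
python3 go.py 0
```

```text
shift mm [-0.4 -0.4  2.6] turn [-0.    -0.    -0.001] 14.5833 F tool [-0.07 -0.26  0.7 ] [0.05  0.139 0.018] target eul [180.   17.6 170.1] [0.55634601 0.02282143 0.13533905] [-179.99868941   17.58990081  170.04226807]
```

>>> {"fn": "carry_out", "kwargs": {
  "plan": "0 0 1 0 0 0 0;0 0 1 0 0 0 0;0 0 0 0 0 0 0;0 0 0 0 0 0 0;0 0 0 0 0 0 0"
}}

```text
time_s: 15.0
ee_pos: [0.5569, 0.0227, 0.1334]
tool_rot: [-180.0, 17.6, 170.0]
ft_force: [0.4, -0.4, -1.2]
opening: 0.0138
```

```bash
python3 go.py 0
```

```text
shift mm [-0.4 -0.4  0.5] turn [-0.    -0.    -0.001] 15.0 F tool [-0.11 -0.3   1.3 ] [ 0.07   0.153 -0.051] target eul [180.   17.6 170.1] [0.55693655 0.02271888 0.13339782] [-179.9991377    17.58734568  170.04121941]
```

>>> {"fn": "carry_out", "kwargs": {
  "plan": "0 0 1 0 0 0 0;0 0 1 0 0 0 0;0 0 0 0 0 0 0;0 0 0 0 0 0 0;0 0 0 0 0 0 0"
}}

```text
time_s: 15.42
ee_pos: [0.5576, 0.0226, 0.1316]
tool_rot: [180.0, 17.6, 170.0]
ft_force: [-0.7, -0.0, 1.6]
opening: 0.0137
```

```bash
python3 go.py 0
```

```text
shift mm [-0.3 -0.4 -1.4] turn [-0.    -0.    -0.001] 15.4167 F tool [ 0.19 -0.13 -1.71] [0.051 0.194 0.021] target eul [180.   17.6 170.1] [0.55759367 0.02264301 0.13160911] [179.99721177  17.59782369 170.04079748]
```

>>> {"fn": "carry_out", "kwargs": {
  "plan": "0 0 1 0 0 0 0;0 0 1 0 0 0 0;0 0 0 0 0 0 0;0 0 0 0 0 0 0;0 0 0 0 0 0 0"
}}

```text
time_s: 15.83
ee_pos: [0.5582, 0.0225, 0.1297]
tool_rot: [180.0, 17.6, 170.0]
ft_force: [-1.8, 0.7, 3.7]
opening: 0.0139
```

```bash
python3 go.py 0
```

```text
shift mm [-0.3 -0.4 -3.4] turn [-0.    -0.    -0.001] 15.8333 F tool [ 0.66  0.34 -4.08] [ 0.077  0.271 -0.04 ] target eul [180.   17.6 170.1] [0.55821053 0.02253434 0.12969322] [179.99649079  17.59846769 170.03940627]
```

>>> {"fn": "carry_out", "kwargs": {
  "plan": "0 0 1 0 0 0 0;0 0 0 0 0 0 0;0 0 0 0 0 0 0;0 0 0 0 0 0 0;0 0 0 0 0 0 0;0 0 0 0 0 0 0"
}}

```text
time_s: 16.33
ee_pos: [0.5585, 0.0225, 0.1287]
tool_rot: [-180.0, 17.6, 170.0]
ft_force: [-1.2, -0.2, 4.3]
opening: 0.0135
```

```bash
python3 go.py 0; python3 k.py; python3 t.py; python3 - <<'E'
from h import *
a=[grab(n)['image'] for n in('scene','side')]
# plate/face planes & leg from scene/side
for n in('scene','side'):
    d=dict(np.load(n+'.npz'));w=cloud(d);h=cv2.cvtColor(d['image'],cv2.COLOR_RGB2HSV).astype(int)
    g=(h[...,0]>45)&(h[...,0]<80)&(h[...,1]>100)&(abs(w[...,0]-.48)<.05)&(abs(w[...,1]+.18)<.05)&(w[...,2]>.03)
    print(n,'post',np.nanmean(w[g],axis=0).round(4))
a=[cv2.resize(a[0][140:240,280:400],(400,400)),cv2.resize(a[1][130:230,260:380],(400,400))]
w=cv2.imread('pics/w3.png')
cv2.imwrite('pics/e1.png',np.hstack(a)[...,::-1])
E
```

```text
shift mm [-0.3 -0.4 -4.4] turn [-0.    -0.    -0.001] 16.3333 F tool [-0.23 -0.43 -4.47] [ 0.055  0.17  -0.038] target eul [180.   17.6 170.1] [0.55849218 0.02246534 0.12872394] [-179.99978416   17.59822565  170.04459353]
plate pts 11222 [[-0.0184 -0.0535  0.0068]
 [ 0.0184 -0.0017  0.0135]
 [ 0.0389  0.0525  0.0154]]
((0.0293731689453125, -0.597137451171875), (110.44157409667969, 79.8934097290039), 89.97367095947266)
plane [ 0.05586514 -0.00485585  0.01069241]
16.3833 [0.55850887 0.02248298 0.1287354 ] [179.99786503  17.59941484 170.04214766] [-2.11332964 -0.03564881  4.16709186] [0.0191665  0.27242784 0.034616  ] 0.013717837547153304
12474 [0.54348053 0.02408769 0.1112862 ] [-0.3711  0.0596  0.9267] tilt 0.38536589125310944 dir 170.8716642132037 0.0027508011368329757
face 12552 ((18.47711181640625, 0.14432525634765625), (110.44546508789062, 88.2701187133789), 89.24160766601562) centre [0.5604 0.0215 0.1182]
win 4408 ((7.229841232299805, 8.484172821044922), (93.9979476928711, 64.86165618896484), 88.95966339111328) centre [0.5514 0.0314 0.114 ]
scene post [ 0.4824 -0.1809  0.0682]
side post [ 0.4753 -0.1873  0.0676]
```

View pics/e1.png

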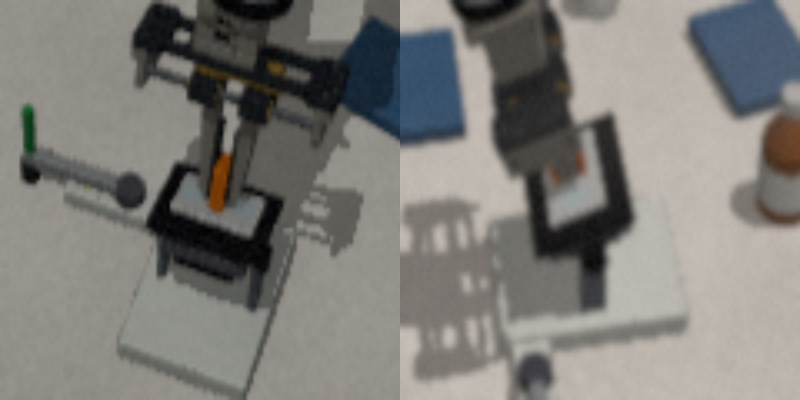

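```bash
cp pics/w3.png pics/w4.png
```

```text
(no output)
```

View pics/w4.png

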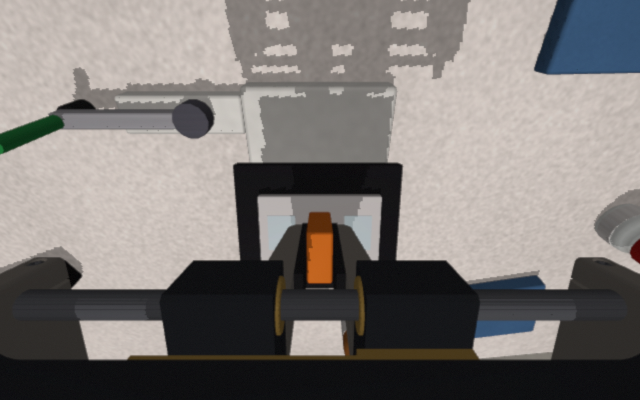

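The plate (cols 258–381) is centred on the face (235–402), and the lower margin is about 21 mm against 20 expected. Last check: the tilt and offset of the black face border in the tool frame.

```bash
python3 - <<'E'
from h import *
from scipy.spatial.transform import Rotation as R
s=manip.state();T=R.from_euler('xyz',s['tool_rot'],degrees=True).as_matrix();t=np.array(s['ee_pos'])
d=dict(np.load('wrist.npz'));q=(cloud(d)-t)@T;im=d['image'].max(-1);v,u=np.mgrid[:400,:640]
for nm,m in(('border',(u>238)&(u<398)&(v>167)&(v<240)&(im<60)&((v<190)|(u<254)|(u>386))),('plate',(u>263)&(u<376)&(v>199)&(v<213))):
    p=q[m];p=p[(p[:,2]>0)&(p[:,2]<.03)];k,*_=np.linalg.lstsq(np.c_[p[:,:2],np.ones(len(p))],p[:,2],rcond=None)
    print(nm,len(p),k.round(4),np.median(p,axis=0).round(4),p[:,:2].min(0),p[:,:2].max(0))
print((T.T@s['ft_force']).round(2),s['opening'])
E
```

```text
border 4767 [-0.0011 -0.0008  0.0143] [ 0.0325 -0.0036  0.0142] [-0.0074748 -0.05473  ] [0.04242025 0.0533663 ]
plate 1450 [-0.001  -0.0011  0.0083] [0.0183 0.0003 0.0083] [ 0.01389695 -0.03555577] [0.0228022  0.03671703]
[ 0.11 -0.18 -2.85] 0.013695028786749249
```

```bash
python3 -c "
from plant import manip
print(manip.close_job())"
```

```text
the job is handed in; nothing more can be done
None
```

I swung the leg out to its stop, picked the carrier up by its fin, and pressed it flush on the sloped face. I handed the job in at about 16.5 s, still gripping and pushing. The interface gives no verdict, so these are my own last checks:

- **Leg:** it reached a firm stop, with about 13 N of reaction and no further movement. The measured angle was about 1.58 rad, and the last camera check still showed the post there.
- **Flushness:** the plate and the black face border are parallel to within about 0.001 rad. The plate's top is 6.0 mm above the face, which equals its thickness.
- **Centring:** the side margins are about equal, and the lower margin is about 21 mm against the 20 mm expected.
- **Head tilt:** the face still measures the same tilt as before pressing, about 0.307 rad.
- **Push:** the force was about 5 N, so I estimate the face is pressed in about 4 mm. The last force readings were noisy, at about 2.9 to 4.7 N before adding the carrier's weight. The press depth comes from the force and the contact point; it was not seen directly.
- **Things standing around:** I planned the path clear of them and felt no contact, but I did not measure them again at the end.

One script run on the last image mixed plate and face pixels and gave a tilt of 0.385 rad. I set that aside in favour of the separate fit to the face border alone.

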